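Turn a spindle shaft to its flat and hold the collar on it

ROBOT

A 6-joint arm with a two-finger parallel gripper is mounted at the origin on the work surface. World frame = base frame: x ahead of the robot, y to its left, z up, the work surface at z = 0. Lengths are in m, angles in rad, forces in N, time in s.
With the tool pointing down it reaches from about 0.35 to 0.725 m from the base axis. Payload 6 kg.
Tool frame: the origin (TCP) lies midway between the tips of the shut fingers; the grasp point (between the pads) lies 19 mm behind it (env.grip_depth is the distance from the TCP to the grasp point, in m); y points along the fingers, z is the direction in which the jaws open and shut, and the axes are right-handed (so a half turn about y gives the same grasp; the last joint's range is limited). The gripper opens to 85 mm and grips with 20 to 120 N. Pads are 22 mm wide; open, the fingers measure 114 mm over their backs; the gripper's body (76 mm by 85 mm) begins 54 mm behind the grasp point. The pads swing forward as they close: fully open they stand 13 mm farther back than shut.
Start: joints at [1.472, 0.04, 0.085, 0, -1.615, -0.334], TCP at [0.252, 0.545, 0.231] pointing down, gripper open.
Joint ranges: [-2.56, 2.56], [-1.29, 2.01], [-1.08, 1.49], [-3.29, 1.98], [-2.81, -0.18], [-2.99, 2.99]. Speed limits (rad/s): [2.57, 2.57, 3.01, 3.14, 3.14, 3.14].

INTERFACE

Orientations are given as a rotation vector (axis times angle).
In Python, from workcell import env gives the robot as it stands. The module is installed in compiled form; this text tells all that it offers.
- The arm moves only by the tool move_arm, never from a script. Its argument "deltas" is a list of rows, each a list of 4 numbers: the shift along the tool's x, y, z in mm, then the turn about the tool's y in degrees. A call has 1 to 12 rows; each row shifts and turns the commanded pose from where the row before left it, along the tool's axes as they then stand; what a row does not reach is not made up. A row lasts 1/12 s, in which the tool goes at most 41.7 mm and 7.16 degrees, less where a joint would pass 70% of its speed; a pose out of reach is approached as far as the arm can. A call is refused whole if a number of a shift passes 41.7 or a number of a turn 7.16, either way. A call with a gripper value outside its range is refused whole. "claw" is the opening, from -1 (shut) to 1 (fully open), set as the call begins (left out, the last holds). The fingers move at their own pace and stop on an object; "grip_force" is the grip in N (left out, the last holds). Time passes only in rows, so rows that do not move let the fingers close. It gives the time, the measured TCP pose, the force and the opening at its end, in the units of the state.
- env.read_state(): the state, without advancing time (a new reading comes with each control period).
- env.read_camera(name): name is "side" or "top"; returns (picture, depth): 480x640x3 uint8, red, green, blue; 480x640 float32, m along the optical axis (not along the pixel's ray), 0 where there is no reading.
- env.calibration(name): a dict with "camera_matrix" (3x3 intrinsics, pixels), "R" (3x3) and "t" (3): a world point X has camera coordinates R X + t. Camera axes: x right, y down, z forward; pixel columns grow to the right and rows downward; lengths in m; the calibration is good to about 2 mm. A picture is of the moment at which its call begins. calibration takes no time and is no camera call.
- env.job_done(): hands the job in, once; it reports no verdict.
Trained networks look in the newest picture that a camera, given by its name, has taken for a name from the list of things; names that differ only in an ending like _2 or _b are one class to them, and where a whole thing is asked for, a point or a joint stands for the part that bears it (a point fixed in the world has none). Each returns a list of dicts, best first, with "conf" (0 to 1); they miss things now and then, are a little off and sometimes report something else, mostly with a low value. They report only what shows in the picture. A call takes as long as a camera call. They do not tell look-alikes from the thing itself.
- env.boxes_of(name, camera): "centre" ([x, y, z] in m, in the coordinates of the camera as it stood for that picture, good to about 4 mm: the middle of the surface that is visible of it).
- env.trace(name, camera): "pixels" (480x640 bool, what is visible of it).
- env.mark_of(name, camera): "centre" ([x, y, z] in m, in the coordinates of the camera as it stood for that picture, good to about 4 mm: a listed point, or the origin of a listed thing).
The state is a dict: "time_s": time; "joint_pos": joint angles; "joint_velocities": joint speeds; "effort": joint torques, N m; "tool_pos": TCP position; "orientation": TCP orientation; "force": force on the tool from outside, world axes, zero at the start; "wrist_torque": the same for the moment, N m; "grip_width": finger opening in m.
Only numpy, scipy, OpenCV 4.12 (cv2) and the standard library are available. Lean on these libraries where they do the work, as an engineer would, in place of code of your own. Each camera call takes 0.05 s, during which the arm holds its last target.

TASK

Grip the bare end of the upright spindle shaft with the fingers, feel for the flat, and turn the shaft until that flat faces the red pointer on the base. Then let go of the shaft, pick up the aluminium collar with the brass thumb-screw and slide it down onto the shaft, screw over the flat and towards the red pointer, until its top is flush with the end of the shaft. Finish while still holding it there in the fingers, ready to be tightened, without letting go; leave the other things on the bench alone.

Things in the scene. Friction and masses are not known exactly. Their poses are not given: they have to be found in the camera images.
- unit: Spindle unit, fixed on the bench: plywood base 130 x 130 x 18 mm with a green bearing housing (84 mm wide at its foot, 48 mm at its top, which is 60 mm above the bench). Origin at the centre of the base's underside, on the shaft's axis; z up; +x points to the red arrowhead on the base, the pointer (45 to 64 mm from the axis).
- shaft: Upright steel shaft, 24 mm diameter, 75 mm out of the housing, upper edge chamfered 2 mm. Turns either way with light friction (0.08 N m) and stays where left. Origin on the axis at its upper end face, 135 mm above the bench; z up; +x is where the flat faces. At the start the flat is 0.5 to 1.4 rad counter-clockwise (seen from above) of the pointer.
- flat (a point): Point on the shaft's blue flat, 11 mm below the shaft's end, 7.5 mm from the axis along the shaft's +x; axes as shaft. The flat runs from the upper end 50 mm down and is 19 mm wide; fingers closed squarely on it and the round side opposite stand 19.5 mm apart, elsewhere up to 24 mm.
- collar: Loose aluminium collar with a brass thumb-screw, flat on the bench: 46 mm outside, 26 mm bore, 22 mm high, about 120 g. Origin on its axis at the underside; z up; +x towards the screw. The screw's fixed tip (5 mm diameter, at half height) reaches into the bore to 9 mm from the axis, so the collar goes on only with the screw over the flat (within 0.35 rad).
- screw (a point): Centre of the collar's brass thumb-screw head (17 mm diameter, 10 mm long), 33 mm from the collar's axis along its +x, 11 mm above its underside; the head reaches 38 mm from the axis. Axes as collar.
- spare: Plain black collar without a screw, 46 mm outside, 26 mm bore, 22 mm high; bystander, leave alone. Origin at its underside's centre.
- screwdriver: Red-handled screwdriver lying on the bench; bystander.
- wrench: Steel wrench lying on the bench; bystander.
- offcut: Wood offcut 160 x 50 x 30 mm; bystander.
- glue: White bottle, 56 mm diameter, 150 mm tall; bystander.
- mouse: Grey computer mouse, 100 x 60 x 35 mm; bystander.
- pot: Yellow empty cup, 72 mm diameter, 90 mm tall; bystander.
There are look-alikes about, which are no part of the job. Of the things like the collar, leave any that is blue or green; of the rest the larger one is meant.

How it is judged:
By the outcome, as a careful person would: the job done as asked, in the order asked, and still so for the second after the job is handed in, while the arm keeps its last pose, push and grip.
It also fails if it takes over 54 s, if anything falls off the work surface, if the arm or the gripper's body presses on something with over 40 N, if the wrist force passes 120 N, or if a joint passes its speed limit or range.

## Working session

There is one attempt and no reset: what is moved stays moved. The work goes in short steps, Python scripts to look and compute and a tool call to move; the robot and the scene stay as the last step left them, time stands still between calls to the robot, and variables do not carry over. Pictures are saved under pics/ and viewed, and the job is handed in when it is done.

Besides the shell and the picture viewer there is one more tool, called after ">>>" by a JSON object that holds its "api" and its "payload". move_arm: Moves the arm, as the interface text tells. Its arguments: {"type":"object","properties":{"deltas":{"type":"array"},"claw":{"type":"number"},"grip_force":{"type":"number"}},"required":["deltas"]}

```bash
mkdir -p pics; ls; cat > h.py <<'E'
import numpy as np, cv2
from scipy.spatial.transform import Rotation as Ro
from workcell import env
def cal(n):
    c=env.calibration(n); return np.array(c["camera_matrix"]),np.array(c["R"]),np.array(c["t"])
def c2w(n,p):
    K,R,t=cal(n); return R.T@(np.array(p)-t)
def px(n,X):
    K,R,t=cal(n); p=K@(R@np.array(X)+t); return p[:2]/p[2]
def cloud(n,d):
    K,R,t=cal(n); v,u=np.mgrid[:480,:640]
    P=np.stack([(u-K[0,2])/K[0,0]*d,(v-K[1,2])/K[1,1]*d,d],-1)
    return (P-t)@R
def save(im,f): cv2.imwrite('pics/'+f,im[:,:,::-1])
E
python3 - <<'E'
from h import *
s=env.read_state(); print({k:np.round(v,3) for k,v in s.items()}); print(env.grip_depth)
print(Ro.from_rotvec(s["orientation"]).as_matrix().round(3))
for n in("top","side"):
    im,d=env.read_camera(n); save(im,n+'0.png'); np.savez(n+'0.npz',im=im,d=d)
    for nm in("collar","unit","shaft","flat","screw"):
        for r in env.mark_of(nm,n): print(n,nm,round(r["conf"],2),c2w(n,r["centre"]).round(4))
print(env.read_state()["time_s"])
E
```

```text
pics
{'time_s': np.float64(0.0), 'joint_pos': array([ 1.472,  0.041,  0.084, -0.   , -1.615, -0.334]), 'joint_velocities': array([ 0.001, -0.001, -0.001, -0.002, -0.   , -0.   ]), 'effort': array([-1.0000e-03, -3.6821e+01,  3.4742e+01,  6.9330e+00, -5.0000e-03,
       -0.0000e+00]), 'tool_pos': array([0.251, 0.544, 0.23 ]), 'orientation': array([-0.435, -1.98 ,  1.984]), 'force': array([-0.617,  0.912, -0.524]), 'wrist_torque': array([ 0.004, -0.006,  0.039]), 'grip_width': np.float64(0.085)}
0.0187
[[-0.908 -0.001 -0.419]
 [ 0.419 -0.002 -0.908]
 [-0.    -1.     0.002]]
top collar 0.79 [ 0.5211 -0.3048 -0.0029]
top collar 0.55 [ 0.6222 -0.2922 -0.0011]
top collar 0.51 [ 0.4537 -0.23   -0.0047]
top collar 0.41 [ 0.4445 -0.329  -0.0037]
top unit 0.63 [ 0.3992  0.4285 -0.001 ]
top unit 0.58 [0.5549 0.1892 0.0014]
top shaft 0.53 [0.5555 0.1908 0.1352]
top flat 0.68 [0.5584 0.1961 0.1241]
top flat 0.56 [ 0.4008  0.4263 -0.0018]
top screw 0.78 [ 0.6443 -0.2647  0.0099]
top screw 0.6 [ 0.5599 -0.3079  0.0099]
top screw 0.48 [ 0.4593 -0.3454  0.0048]
top screw 0.46 [ 0.4366 -0.2145  0.0108]
side collar 0.83 [ 0.622  -0.2898  0.0009]
side collar 0.8 [ 0.4395 -0.3288  0.0036]
side collar 0.79 [ 4.509e-01 -2.278e-01  4.000e-04]
side collar 0.57 [ 0.5223 -0.3019 -0.0029]
side unit 0.88 [0.553  0.1892 0.0024]
side shaft 0.5 [0.5523 0.1881 0.1297]
side flat 0.52 [0.5541 0.1891 0.1244]
side screw 0.76 [ 0.4523 -0.3435  0.0104]
side screw 0.75 [ 0.4333 -0.213   0.0085]
side screw 0.68 [ 0.5527 -0.3086  0.01  ]
0.6
```

View pics/top0.png

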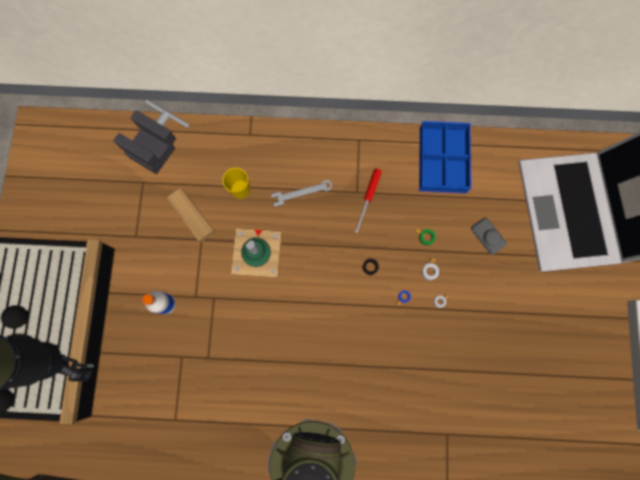

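View pics/side0.png

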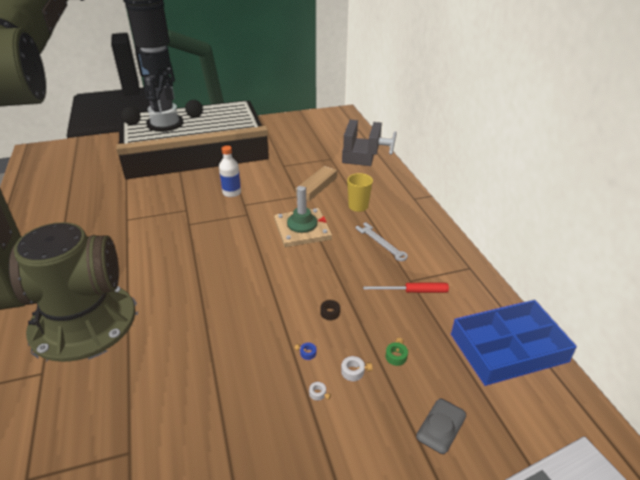

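The top view shows the spindle unit at about (256,252) with its pointer at (258,232). The larger aluminium collar is at (431,271), its screw pointing up in the picture, and the small look-alike is at (440,301).

```bash
python3 - <<'E'
from h import *
T=np.load('top0.npz');S=np.load('side0.npz')
def crop(im,x,y,w,h,f):return cv2.resize(im[y:y+h,x:x+w],None,fx=f,fy=f,interpolation=cv2.INTER_CUBIC)
a=crop(T['im'],226,220,64,64,6);b=crop(S['im'],265,175,75,75,5)[:384]
c=crop(T['im'],400,250,64,60,6);e=crop(S['im'],290,330,90,75,5)[:360,:384]
save(np.vstack([np.hstack([a,cv2.resize(b,(384,384))]),np.hstack([c,cv2.resize(e,(384,360))])])[:,:],'crop0.png')
for n,D in(('top',T),('side',S)):
    im=D['im'].astype(int); P=cloud(n,D['d'])
    r,g,b=im[...,0],im[...,1],im[...,2]
    m=(r>130)&(g<90)&(b<90)
    near=np.hypot(P[...,0]-.554,P[...,1]-.19)<.09
    m&=near&(P[...,2]<0.05); q=P[m]; print(n,'red',m.sum(),q.mean(0).round(4),q.min(0).round(4),q.max(0).round(4))
    m=near&(P[...,2]>.128); q=P[m]; print('shaft top',m.sum(),q.mean(0).round(4),np.median(q,0).round(4))
    m=near&(P[...,2]>.01)&(P[...,2]<.025); 
    if m.sum()>20: print('base',cv2.minAreaRect((P[m][:,:2]*1000).astype(np.float32)))
    m=(np.hypot(P[...,0]-.521,P[...,1]+.304)<.05)
    ring=m&(P[...,2]>.012)&(np.abs(r-b)<30); q=P[ring]; print('ring',ring.sum(),q.mean(0).round(4),cv2.minEnclosingCircle((q[:,:2]*1000).astype(np.float32)))
    br=m&(r-b>50)&(r>150)&(P[...,2]>.007); q=P[br]; print('brass',br.sum(),q.mean(0).round(4))
K,R,t=cal('top'); print('cam',(-R.T@t).round(3),K[0,0]); K,R,t=cal('side'); print('cam',(-R.T@t).round(3),K[0,0])
E
```

```text
top red 33 [0.6137 0.1866 0.0198] [ 0.6005  0.1773 -0.0056] [0.6258 0.1988 0.0321]
shaft top 57 [0.5523 0.1856 0.1341] [0.5512 0.186  0.1341]
base ((552.4146118164062, 187.45066833496094), (131.41177368164062, 130.41734313964844), 88.74019622802734)
ring 150 [ 0.5234 -0.3009  0.0198] ((524.1929931640625, -301.249755859375), 23.628183364868164)
brass 21 [ 0.5536 -0.3083  0.0158]
side red 24 [0.608  0.1833 0.0248] [0.5986 0.1736 0.0184] [0.615 0.19  0.029]
shaft top 52 [0.5502 0.184  0.1334] [0.5503 0.1843 0.1342]
base ((551.64697265625, 185.18316650390625), (135.7290802001953, 130.93682861328125), 88.92855072021484)
ring 328 [ 0.5213 -0.3042  0.0205] ((522.2722778320312, -302.39239501953125), 24.24332046508789)
brass 52 [ 0.5521 -0.3093  0.0163]
cam [ 0.315 -0.02   1.374] 491.09613994303055
cam [ 0.272 -0.895  0.84 ] 508.9062045588091
```

View pics/crop0.png

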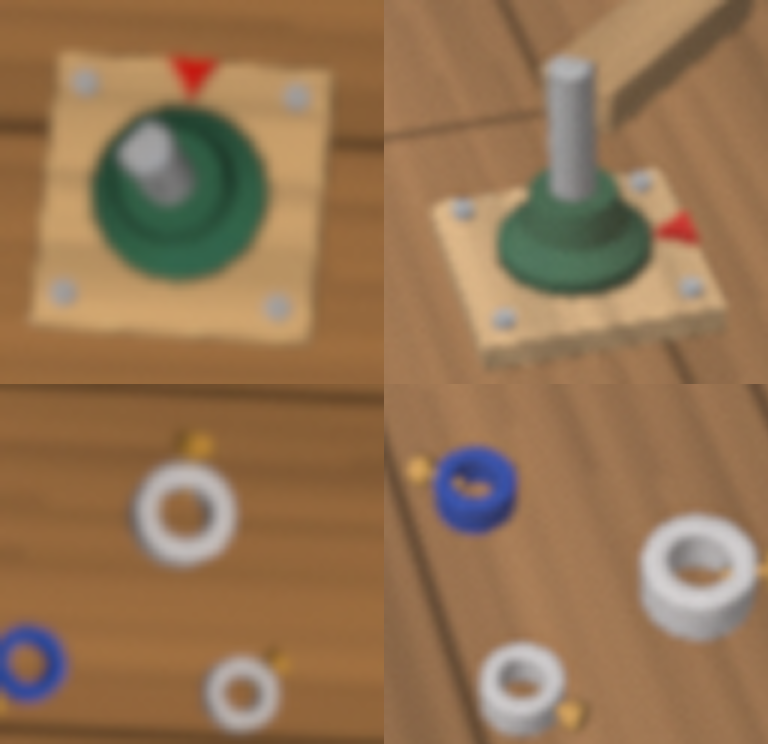

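>>> {"api": "move_arm", "payload": {"deltas": [[-35.2,0,16.5,0],[-35.2,0,16.5,0],[-35.2,0,16.5,0],[-35.2,0,16.5,0],[-35.2,0,16.5,0],[-35.2,0,16.5,0],[-35.2,0,16.5,0],[-35.2,0,16.5,0],[-35.2,0,16.5,0],[-35.2,0,16.5,0],[-35.2,0,16.5,0],[-35.2,0,16.5,0]], "claw": 0.0, "grip_force": 20}}

```text
time_s: 1.6
tool_pos: [0.553, 0.1861, 0.2316]
orientation: [-0.436, -1.983, 1.982]
force: [0.4, 0.4, 1.1]
grip_width: 0.0427
```

```bash
cat >> h.py <<'E'
def st():
    s=env.read_state(); R=Ro.from_rotvec(s["orientation"]).as_matrix()
    return s,np.array(s["tool_pos"])*1000,np.degrees(np.arctan2(R[1,2],R[0,2])),R
def show():
    s,p,f,R=st(); print('t',round(float(s["time_s"]),2),'p',p.round(2),'phi',round(f,2),'F',np.round(s["force"],2),'M',np.round(s["wrist_torque"],2),'w',round(s["grip_width"]*1000,2),'j',np.round(s["joint_pos"],3)); return p,f,R
def plan(tgt,phi=None,n=1,start=None,f0=None):
    """rows towards tgt mm, phi deg; split into n rows"""
    s,p,f,R=st()
    p=p if start is None else np.array(start,float); f=f if f0 is None else f0
    dphi=0 if phi is None else (phi-f+180)%360-180
    d=(np.array(tgt,float)-p)/n
    for i in range(n):
        a=np.radians(f+dphi*i/n); x=np.array([np.sin(a),-np.cos(a),0]); z=np.array([np.cos(a),np.sin(a),0])
        print([round(float(d@x),1),round(float(-d[2]),1),round(float(d@z),1),round(-dphi/n,2)])
E
python3 - <<'E'
from h import *
show(); print(st()[3].round(4)); s=show(); plan([552,187,200],-126.9,3)
E
```

```text
t 1.6 p [552.98 186.07 231.61] phi -114.79 F [0.38 0.42 1.06] M [ 0.11 -0.05  0.09] w 42.67 j [ 0.668 -0.004  0.04   0.    -1.615  0.47 ]
[[-9.079e-01  5.000e-04 -4.193e-01]
 [ 4.193e-01  3.000e-04 -9.079e-01]
 [-3.000e-04 -1.000e+00 -5.000e-04]]
t 1.6 p [552.98 186.07 231.61] phi -114.79 F [0.38 0.42 1.06] M [ 0.11 -0.05  0.09] w 42.67 j [ 0.668 -0.004  0.04   0.    -1.615  0.47 ]
[0.4, 10.5, -0.1, np.float64(4.04)]
[0.4, 10.5, -0.1, np.float64(4.04)]
[0.4, 10.5, -0.1, np.float64(4.04)]
```

>>> {"api": "move_arm", "payload": {"deltas": [[0.3,15,0,4],[0.3,15,0,4],[0.3,15,0,4.1],[0,20,0,0],[0,20,0,0],[0,20,0,0],[0,20,0,0],[0,12,0,0]]}}

```text
time_s: 2.27
tool_pos: [0.5503, 0.1878, 0.0918]
orientation: [-0.616, -1.849, 1.852]
force: [-0.4, -0.3, -0.2]
grip_width: 0.0425
```

```bash
python3 - <<'E'
from h import *
show()
for n in("top","side"):
    im,d=env.read_camera(n); save(cv2.resize(im[150:300,200:350],(600,600),interpolation=cv2.INTER_CUBIC),n+'1.png')
E
```

```text
t 2.27 p [550.34 187.77  91.79] phi -126.91 F [-0.35 -0.3  -0.22] M [-0.01  0.01 -0.04] w 42.47 j [ 6.730e-01  2.300e-02 -1.870e-01 -1.000e-03 -1.363e+00  2.540e-01]
```

View pics/side1.png

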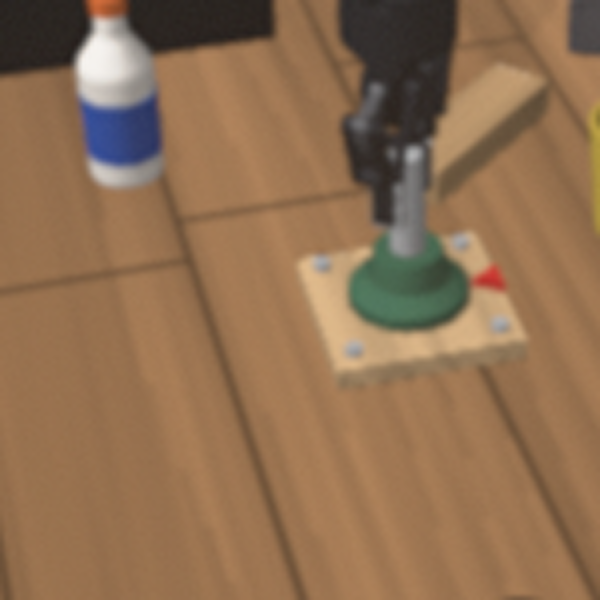

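Side view: the shaft end, at about (415,150) in the crop, stands between the two fingers. The pointer is clear at (490,280). I'll close the fingers gently.

>>> {"api": "move_arm", "payload": {"deltas": [[0,0,0,0],[0,0,0,0],[0,0,0,0],[0,0,0,0],[0,0,0,0],[0,0,0,0]], "claw": -1, "grip_force": 20}}

```text
time_s: 2.87
tool_pos: [0.5505, 0.1865, 0.096]
orientation: [-0.617, -1.848, 1.854]
force: [-8.1, -6.6, 3.5]
grip_width: 0.0193
```

```bash
python3 - <<'E'
from h import *
show()
E
```

```text
t 2.87 p [550.5  186.48  96.  ] phi -126.93 F [-8.07 -6.64  3.52] M [-2.19  2.29  0.02] w 19.26 j [ 6.720e-01  2.000e-02 -1.830e-01  1.000e-03 -1.371e+00  2.540e-01]
```

>>> {"api": "move_arm", "payload": {"deltas": [[0,0,2.2,0],[0,0,0,0],[0,0,0,0]], "grip_force": 60}}

```text
time_s: 3.12
tool_pos: [0.5505, 0.1865, 0.096]
orientation: [-0.62, -1.853, 1.851]
force: [-0.6, -1.2, 4.9]
grip_width: 0.0184
```

```bash
python3 - <<'E'
from h import *
show()
E
```

```text
t 3.12 p [550.54 186.5   96.04] phi -126.89 F [-0.58 -1.18  4.88] M [-0.67  0.72 -0.03] w 18.36 j [ 6.720e-01  1.500e-02 -1.870e-01  1.000e-03 -1.366e+00  2.550e-01]
```

>>> {"api": "move_arm", "payload": {"deltas": [[0,0,0,0],[0,0,0,0]]}}

```text
time_s: 3.28
tool_pos: [0.5505, 0.1865, 0.096]
orientation: [-0.619, -1.853, 1.852]
force: [-1.8, -1.7, 7.0]
grip_width: 0.018
```

```bash
python3 - <<'E'
from h import *
show()
E
```

```text
t 3.28 p [550.55 186.49  96.04] phi -126.88 F [-1.78 -1.75  7.02] M [-0.73  0.88 -0.02] w 18.02 j [ 6.720e-01  1.600e-02 -1.870e-01  1.000e-03 -1.366e+00  2.550e-01]
```

>>> {"api": "move_arm", "payload": {"deltas": [[0,0,0,0],[0,0,0,0],[0,0,0,0]], "grip_force": 25}}

```text
time_s: 3.53
tool_pos: [0.5506, 0.1865, 0.0961]
orientation: [-0.619, -1.853, 1.852]
force: [-1.5, -1.1, 5.1]
grip_width: 0.0185
```

```bash
python3 - <<'E'
from h import *
show()
im,d=env.read_camera('side'); save(cv2.resize(im[170:250,260:340],(800,600),interpolation=cv2.INTER_CUBIC),'side2.png')
E
```

```text
t 3.53 p [550.55 186.5   96.07] phi -126.88 F [-1.48 -1.15  5.06] M [-0.69  0.87 -0.02] w 18.45 j [ 6.720e-01  1.600e-02 -1.870e-01  1.000e-03 -1.366e+00  2.550e-01]
```

View pics/side2.png

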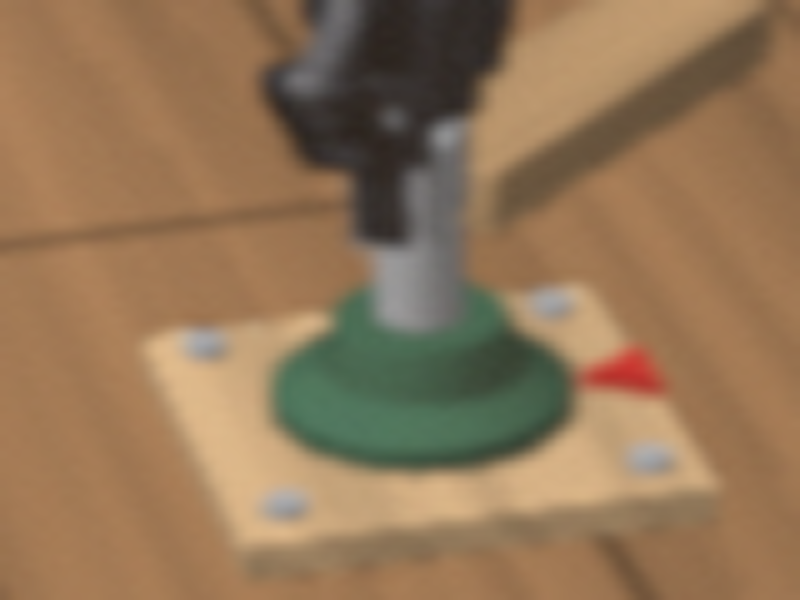

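>>> {"api": "move_arm", "payload": {"deltas": [[0.2,0,0,6],[0.2,0,0,6],[0.3,0,0,6],[0.2,0,0,6],[0.2,0,0,6],[0.3,0,0,6],[0.2,0,0,6],[0.2,0,0,6],[0.3,0,0,6.3],[0,0,0,0],[0,0,0,0],[0,0,0,0]], "grip_force": 35}}

```text
time_s: 4.58
tool_pos: [0.5509, 0.1889, 0.0961]
orientation: [-1.221, -1.198, 1.19]
force: [6.5, 0.6, 3.0]
grip_width: 0.0185
```

```bash
python3 - <<'E'
from h import *
show()
E
```

```text
t 4.58 p [550.95 188.88  96.06] phi 178.79 F [6.47 0.58 3.  ] M [ 0.05 -1.31 -0.07] w 18.49 j [ 0.675  0.016 -0.188  0.002 -1.363 -0.697]
```

>>> {"api": "move_arm", "payload": {"deltas": [[0,0,0,0],[0,0,0,0],[0,0,0,0],[0,0,0,0]], "claw": 0}}

```text
time_s: 4.92
tool_pos: [0.5488, 0.1883, 0.094]
orientation: [-1.219, -1.193, 1.194]
force: [-0.2, 0.9, 0.6]
grip_width: 0.0429
```

```bash
python3 - <<'E'
from h import *
show()
plan([553.2,187.3,94],-91.2,13)
im,d=env.read_camera('top'); save(cv2.resize(im[215:290,220:295],(600,600),interpolation=cv2.INTER_CUBIC),'top3.png')
show()
E
```

```text
t 4.92 p [548.77 188.29  94.04] phi 178.81 F [-0.18  0.9   0.55] M [-0.02 -0.05 -0.01] w 42.93 j [ 0.676  0.016 -0.19  -0.    -1.365 -0.697]
[-0.1, 0.0, -0.3, np.float64(-6.92)]
[-0.1, 0.0, -0.3, np.float64(-6.92)]
[-0.1, 0.0, -0.3, np.float64(-6.92)]
[-0.2, 0.0, -0.3, np.float64(-6.92)]
[-0.2, 0.0, -0.3, np.float64(-6.92)]
[-0.3, 0.0, -0.2, np.float64(-6.92)]
[-0.3, 0.0, -0.2, np.float64(-6.92)]
[-0.3, 0.0, -0.2, np.float64(-6.92)]
[-0.3, 0.0, -0.1, np.float64(-6.92)]
[-0.3, 0.0, -0.1, np.float64(-6.92)]
[-0.3, 0.0, -0.1, np.float64(-6.92)]
[-0.3, 0.0, -0.0, np.float64(-6.92)]
[-0.3, 0.0, 0.0, np.float64(-6.92)]
t 4.97 p [548.81 188.27  94.09] phi 178.81 F [ 0.37 -0.03 -0.67] M [ 0.02  0.   -0.02] w 42.77 j [ 0.676  0.016 -0.19  -0.    -1.365 -0.697]
```

>>> {"api": "move_arm", "payload": {"deltas": [[-1,0,-4.4,-6.9],[0,0,0,-7],[0,0,0,-7],[0,0,0,-7],[0,0,0,-7],[0,0,0,-7],[0,0,0,-7],[0,0,0,-7],[0,0,0,-7],[0,0,0,-7],[0,0,0,-7],[0,0,0,-7]]}}

```text
time_s: 5.97
tool_pos: [0.5532, 0.1872, 0.0942]
orientation: [-0.131, -2.159, 2.159]
force: [-0.0, 0.4, -0.3]
grip_width: 0.0422
```

>>> {"api": "move_arm", "payload": {"deltas": [[0,0,0,-6.1],[0,0,0,0],[0,0,0,0],[0,0,0,0],[0,0,0,0],[0,0,0,0],[0,0,0,0]], "claw": -1, "grip_force": 20}}

```text
time_s: 6.55
tool_pos: [0.5532, 0.1873, 0.0942]
orientation: [-0.024, -2.211, 2.21]
force: [-0.1, 0.9, 0.3]
grip_width: 0.0237
```

```bash
python3 - <<'E'
from h import *
show()
E
```

```text
t 6.55 p [553.23 187.28  94.21] phi -91.24 F [-0.15  0.94  0.26] M [0.47 0.32 0.02] w 23.66 j [ 0.669  0.026 -0.18  -0.    -1.365  0.88 ]
```

The width is 23.7 mm across the round and 18.5 mm on the flat, so the flat now faces along the pointer. I'll let go and go to the collar.

>>> {"api": "move_arm", "payload": {"deltas": [[0,0,0,0],[0,0,0,0],[0,0,0,0],[0,-35,0,0],[0,-38,0,0]], "claw": 0.45}}

```text
time_s: 6.97
tool_pos: [0.5519, 0.1862, 0.165]
orientation: [-0.017, -2.204, 2.212]
force: [1.9, 1.7, 1.4]
grip_width: 0.0617
```

>>> {"api": "move_arm", "payload": {"deltas": [[1.5,0,40.7,0],[1.5,0,40.7,0],[1.5,0,40.7,0],[1.5,0,40.7,0],[1.5,0,40.7,0],[1.5,0,40.7,0],[1.5,0,40.7,0],[1.5,0,40.7,0],[1.5,0,40.7,0],[1.5,0,40.7,0],[1.5,0,40.7,0],[1.5,0,40.7,0]]}}

```text
time_s: 7.97
tool_pos: [0.5246, -0.303, 0.1676]
orientation: [-0.024, -2.211, 2.212]
force: [1.1, 0.8, 0.8]
grip_width: 0.0614
```

```bash
python3 - <<'E'
from h import *
show()
for n in("top","side"):
    im,d=env.read_camera(n); save(cv2.resize(im[220:320,210:310] if n=='top' else im[150:270,240:360],(600,600),interpolation=cv2.INTER_CUBIC),n+'4.png')
plan([524.5,-301,60],-140.5,7)
E
```

```text
t 7.97 p [ 524.59 -302.99  167.62] phi -91.21 F [1.07 0.85 0.85] M [ 0.02 -0.14 -0.02] w 61.44 j [-0.193  0.057 -0.013  0.    -1.5    1.743]
[-0.1, 15.2, -0.7, np.float64(6.99)]
[-0.0, 15.2, -0.7, np.float64(6.99)]
[0.0, 15.2, -0.7, np.float64(6.99)]
[0.1, 15.2, -0.7, np.float64(6.99)]
[0.2, 15.2, -0.7, np.float64(6.99)]
[0.3, 15.2, -0.6, np.float64(6.99)]
[0.4, 15.2, -0.6, np.float64(6.99)]
```

View pics/top4.png

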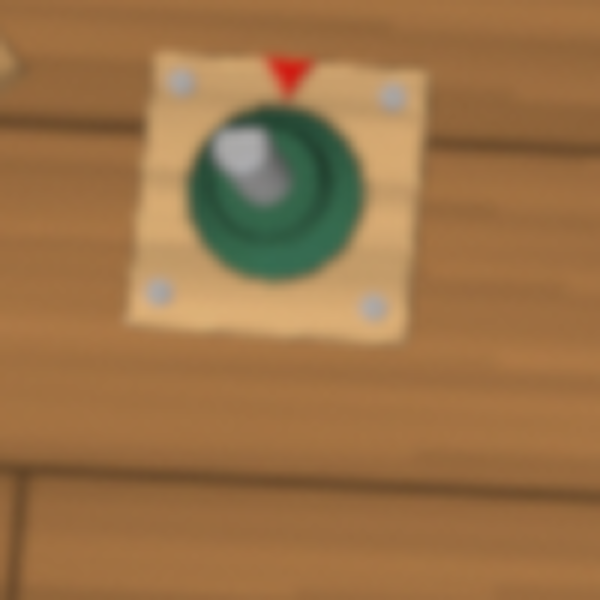

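View pics/side4.png

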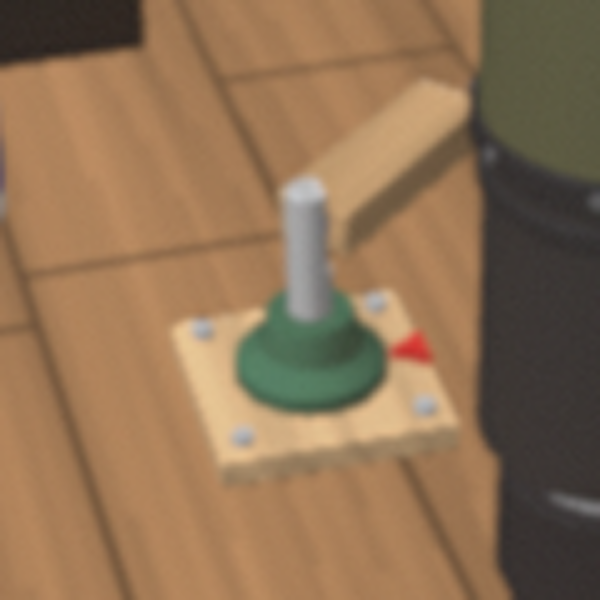

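The flat edge on the shaft end now faces the red pointer: (242,128) towards (290,75) in the top crop. Next I centre the collar with a first pinch.

>>> {"api": "move_arm", "payload": {"deltas": [[0,15.2,-0.7,7],[0,15.2,-0.7,7],[0,15.2,-0.7,7],[0.1,15.2,-0.7,7],[0.2,15.2,-0.7,7],[0.3,15.2,-0.6,7],[0.4,15.2,-0.6,7],[0,15,0,0],[0,15,0,0],[0,15,0,0],[0,10,0,0],[0,3.5,0,0]]}}

```text
time_s: 9.07
tool_pos: [0.525, -0.2954, 0.0004]
orientation: [-0.793, -1.699, 1.699]
force: [0.2, 0.4, 0.6]
grip_width: 0.0618
```

```bash
python3 - <<'E'
from h import *
show()
for n in("top","side"):
    im,d=env.read_camera(n); save(cv2.resize(im[230:320,390:480] if n=='top' else im[310:410,300:400],(600,600),interpolation=cv2.INTER_CUBIC),n+'5.png')
E
```

```text
t 9.07 p [ 5.2502e+02 -2.9538e+02  4.2000e-01] phi -140.2 F [0.17 0.38 0.61] M [-0.01  0.03 -0.02] w 61.8 j [-0.18   0.144 -0.231 -0.    -1.198  0.875]
```

View pics/side5.png

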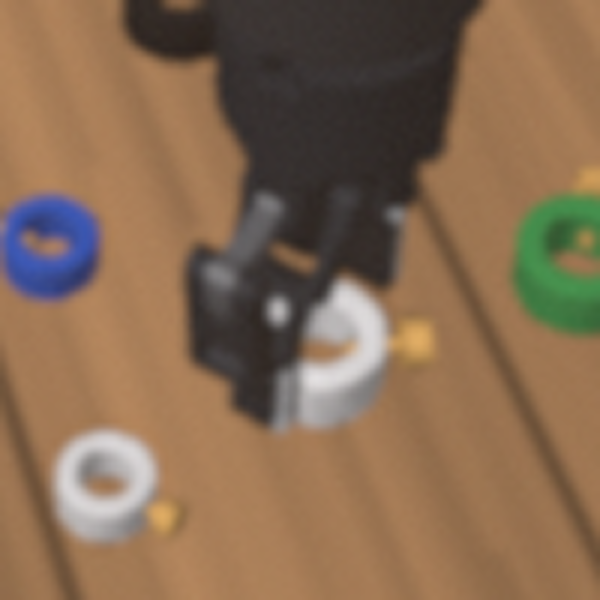

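The near finger stands close to the collar and the TCP is 5 mm off in y. I'll correct that, then close.

>>> {"api": "move_arm", "payload": {"deltas": [[-4,0,4,0],[0,0,0,0],[0,0,0,0]]}}

```text
time_s: 9.42
tool_pos: [0.526, -0.3021, 0.0035]
orientation: [-0.798, -1.7, 1.7]
force: [0.5, 0.2, 0.3]
grip_width: 0.0619
```

```bash
python3 - <<'E'
from h import *
show()
E
```

```text
t 9.42 p [ 526.02 -302.14    3.51] phi -140.22 F [0.55 0.25 0.35] M [0.02 0.03 0.02] w 61.86 j [-0.191  0.148 -0.221  0.    -1.2    0.885]
```

>>> {"api": "move_arm", "payload": {"deltas": [[0,0,0,0],[0,0,0,0],[0,0,0,0],[0,0,0,0],[0,0,0,0],[0,0,0,0]], "claw": -1, "grip_force": 20}}

```text
time_s: 9.92
tool_pos: [0.5258, -0.3019, 0.0033]
orientation: [-0.797, -1.7, 1.701]
force: [-2.1, -0.6, 5.5]
grip_width: 0.0456
```

```bash
python3 - <<'E'
from h import *
show()
E
```

```text
t 9.92 p [ 525.81 -301.88    3.29] phi -140.19 F [-2.14 -0.57  5.53] M [ 0.03  0.51 -0.04] w 45.58 j [-1.91e-01  1.48e-01 -2.22e-01  1.00e-03 -1.20e+00  8.85e-01]
```

>>> {"api": "move_arm", "payload": {"deltas": [[0,0,0,0],[0,0,0,0],[0,-1,0,-7],[0,0,0,-7],[0,0,0,-7],[0,0,0,-7],[0,0,0,-7],[0,0,0,-7],[0,0,0,-7],[0,0,0,-7],[0,0,0,-7],[0,0,0,-7]], "claw": 0.35}}

```text
time_s: 10.92
tool_pos: [0.5252, -0.3013, 0.0026]
orientation: [-0.361, 2.031, -2.03]
force: [0.1, 0.6, 0.0]
grip_width: 0.0575
```

>>> {"api": "move_arm", "payload": {"deltas": [[0,0,0,-6],[0,3,0,0],[0,0,0,0],[0,0,0,0]]}}

```text
time_s: 11.25
tool_pos: [0.5251, -0.3014, -0.0003]
orientation: [-0.45, 1.974, -1.973]
force: [0.7, 0.0, 0.0]
grip_width: 0.0576
```

```bash
python3 - <<'E'
from h import *
show()
for n in("top","side"):
    im,d=env.read_camera(n); save(cv2.resize(im[230:320,390:480] if n=='top' else im[310:410,300:400],(600,600),interpolation=cv2.INTER_CUBIC),n+'6.png')
E
```

```text
t 11.25 p [ 5.251e+02 -3.014e+02 -3.100e-01] phi -64.38 F [0.69 0.01 0.  ] M [-0.02  0.02  0.04] w 57.65 j [-0.191  0.151 -0.225 -0.    -1.196  2.209]
```

View pics/side6.png

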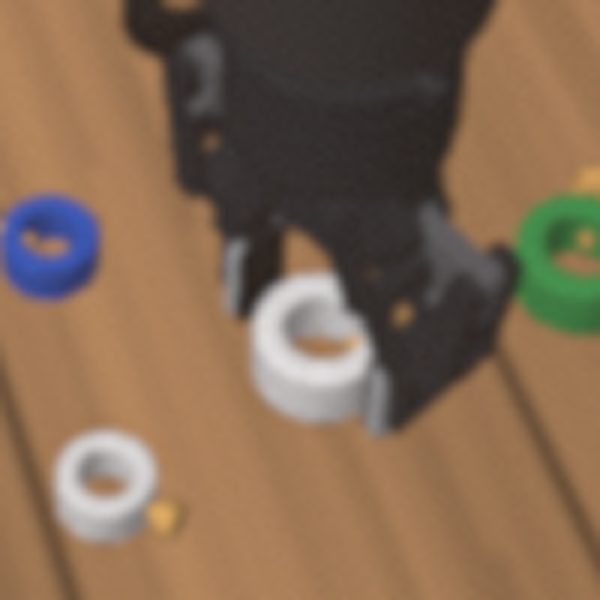

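The fingers straddle the collar at (315,340), clear of the screw and of the green ring. I'll close for the hold.

>>> {"api": "move_arm", "payload": {"deltas": [[0,0,0,0],[0,0,0,0],[0,0,0,0],[0,0,0,0],[0,0,0,0],[0,0,0,0]], "claw": -1, "grip_force": 40}}

```text
time_s: 11.85
tool_pos: [0.5258, -0.3017, 0.0008]
orientation: [-0.451, 1.971, -1.972]
force: [0.1, 0.7, 1.2]
grip_width: 0.0454
```

```bash
python3 - <<'E'
from h import *
show()
E
```

```text
t 11.85 p [ 525.76 -301.7     0.81] phi -64.2 F [0.09 0.68 1.24] M [ 0.06 -0.07 -0.01] w 45.43 j [-0.191  0.151 -0.224  0.    -1.196  2.212]
```

>>> {"api": "move_arm", "payload": {"deltas": [[0,-10,0,0],[0,-20,0,0],[0,-30,0,0],[0,-30,0,0],[0,-30,0,0],[0,-20,0,0],[0,-10,0,0],[0,0,0,0],[0,0,0,0],[0,0,0,0]]}}

```text
time_s: 12.68
tool_pos: [0.5246, -0.301, 0.148]
orientation: [-0.455, 1.975, -1.97]
force: [0.2, 0.1, -1.8]
grip_width: 0.0453
```

```bash
python3 - <<'E'
from h import *
show()
for n in("top","side"):
    im,d=env.read_camera(n); save(cv2.resize(im[230:320,390:480] if n=='top' else im[260:380,290:410],(600,600),interpolation=cv2.INTER_CUBIC),n+'7.png'); np.savez(n+'7.npz',im=im,d=d)
    for nm in("screw","collar"):
        for r in env.mark_of(nm,n): print(n,nm,round(r["conf"],2),c2w(n,r["centre"]).round(4))
E
```

```text
t 12.68 p [ 524.64 -301.04  147.97] phi -64.2 F [ 0.19  0.11 -1.8 ] M [-0.01 -0.   -0.01] w 45.32 j [-1.910e-01  6.300e-02 -4.300e-02 -1.000e-03 -1.469e+00  2.212e+00]
top screw 0.64 [ 0.4348 -0.2149  0.009 ]
top screw 0.39 [ 0.4596 -0.3484  0.0057]
top collar 0.65 [ 0.4534 -0.2298 -0.0038]
top collar 0.59 [ 0.4464 -0.3264 -0.0038]
top collar 0.54 [ 0.5218 -0.3027  0.1467]
side screw 0.77 [ 0.5565 -0.3074  0.1572]
side screw 0.72 [ 0.6398 -0.2658  0.012 ]
side screw 0.7 [ 0.4287 -0.2121  0.0061]
side screw 0.58 [ 0.4528 -0.3456  0.0097]
side collar 0.8 [ 0.4432 -0.3291  0.0024]
side collar 0.66 [ 0.6212 -0.2926  0.0019]
side collar 0.64 [ 0.526  -0.3009  0.1425]
side collar 0.5 [ 0.4453 -0.2328  0.0031]
```

View pics/side7.png

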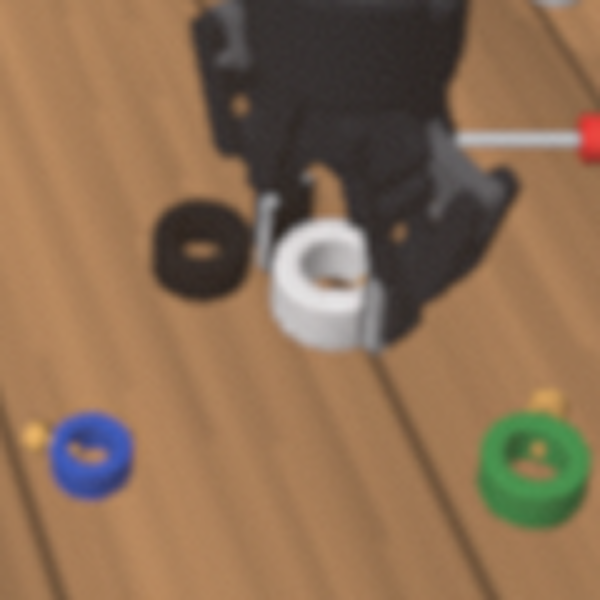

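View pics/top7.png

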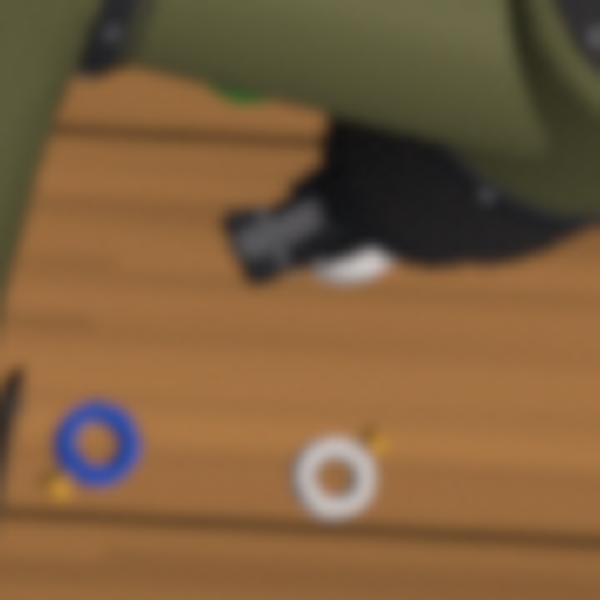

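Held: the side crop shows the collar at (325,285) level in the pads. The screw is hidden, so I'll turn it to the side camera to measure its direction.

>>> {"api": "move_arm", "payload": {"deltas": [[0,0,0,7],[0,0,0,7],[0,0,0,7],[0,0,0,7],[0,0,0,7],[0,0,0,7],[0,0,0,7],[0,0,0,7],[0,0,0,7],[0,0,0,7],[0,0,0,7],[0,0,0,7]]}}

```text
time_s: 13.98
tool_pos: [0.5254, -0.3016, 0.1502]
orientation: [-0.897, -1.601, 1.601]
force: [-0.3, -0.2, 0.1]
grip_width: 0.0452
```

```bash
python3 - <<'E'
from h import *
p,f,R=show()
for n in("side","top"):
    im,d=env.read_camera(n); save(cv2.resize(im[230:320,390:480] if n=='top' else im[260:380,290:410],(600,600),interpolation=cv2.INTER_CUBIC),n+'8.png'); np.savez(n+'8.npz',im=im,d=d)
    for nm in("screw","collar"):
        for r in env.mark_of(nm,n):
            X=c2w(n,r["centre"])
            if X[2]>.1: print(n,nm,round(r["conf"],2),X.round(4))
    P=cloud(n,d); i=im.astype(int)
    m=(np.hypot(P[...,0]-p[0]/1e3,P[...,1]-p[1]/1e3)<.05)&(P[...,2]>.125)&(P[...,2]<.185)
    br=m&(i[...,0]-i[...,2]>50)&(i[...,0]>130); q=P[br]; print('brass',br.sum(),q.mean(0).round(4) if len(q) else 0)
    if len(q): print(np.argwhere(br).mean(0))
    al=m&(i.min(-1)>140)&(np.ptp(i,axis=-1)<30)
    q=P[al]; print('alu',al.sum(),q.min(0).round(4),q.max(0).round(4))
print(px('side',[p[0]/1e3,p[1]/1e3,p[2]/1e3+.010]))
E
```

```text
t 13.98 p [ 525.42 -301.57  150.17] phi -148.55 F [-0.33 -0.24  0.15] M [-0.05 -0.    0.04] w 45.23 j [-0.191  0.062 -0.04   0.    -1.469  0.74 ]
side screw 0.54 [ 0.5194 -0.3353  0.1604]
side collar 0.54 [ 0.5269 -0.3004  0.1466]
brass 84 [ 0.5212 -0.3351  0.1635]
[328.9047619  362.07142857]
alu 242 [ 0.5047 -0.3252  0.1496] [ 0.5467 -0.2811  0.1789]
top screw 0.4 [ 0.5265 -0.336   0.16  ]
top collar 0.69 [ 0.5242 -0.3023  0.1475]
brass 0 0
alu 82 [ 0.5039 -0.3064  0.1578] [ 0.5396 -0.2786  0.1761]
[357.65151883 316.31029177]
```

View pics/side8.png

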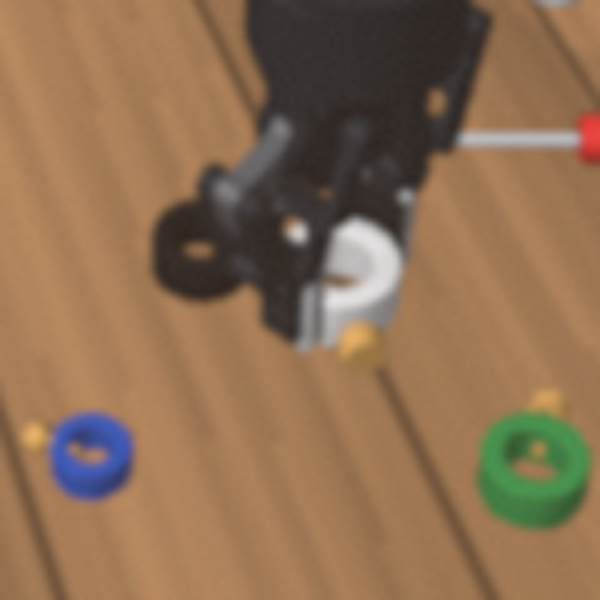

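```bash
python3 - <<'E'
from h import *
S=np.load('side0.npz'); im=S['im'].astype(int); P=cloud('side',S['d'])
# shaft body edges between z .08-.12
m=(np.hypot(P[...,0]-.552,P[...,1]-.186)<.03)&(P[...,2]>.075)&(P[...,2]<.125)
for v in range(0,480):
    c=np.where(m[v])[0]
    if len(c)>4: print(v,c.min(),c.max(),(c.min()+c.max())/2, end=' | ')
print()
for z in (.08,.1,.12): print(z,px('side',[.5532,.18735,z]).round(2))
D=np.load('side8.npz'); i=D['im'].astype(float); 
w=np.clip(i[...,0]-i[...,2]-40,0,None); w[:318]=0; w[345:]=0; w[:,:350]=0; w[:,372:]=0
# suppress wood
sub=D['im'][320:340,352:374]; print((sub[...,0].astype(int)-sub[...,2])[::3])
for y in(-88,-92,-96,-100,-104):
    a=np.radians(y); c=np.array([.5254,-.3016]); u=np.array([np.cos(a),np.sin(a)])
    print(y,[px('side',[*(c+r*u),.1604]).round(2) for r in(.028,.033,.038)])
E
```

```text
193 297 306 301.5 | 194 297 306 301.5 | 195 297 306 301.5 | 196 297 306 301.5 | 197 297 306 301.5 | 198 297 306 301.5 | 199 297 306 301.5 | 200 298 306 302.0 | 201 298 306 302.0 | 202 298 306 302.0 | 203 298 306 302.0 | 204 298 306 302.0 | 205 298 306 302.0 | 206 298 306 302.0 | 207 298 305 301.5 | 208 298 305 301.5 | 
0.08 [302.17 205.06]
0.1 [302.03 198.74]
0.12 [301.88 192.29]
[[  2   3   4   3   4   3   3   3   5   4   4   4   3   4   4   4  10  34
   66  78  78  77]
 [  2   5   4   3   3   4   6  11  16  20  20  16  11   6   4  14  36  62
   77  79  79  79]
 [  2   5   5   3   7  26  65 104 123 124 118 110  93  72  60  65  74  78
   78  79  78  78]
 [ 41  57  53  43  44  71 105 119 114 106  99  92  88  84  79  78  77  77
   77  79  77  78]
 [ 80  81  83  82  80  81  85  88  85  84  83  84  83  79  76  72  75  77
   78  78  78  78]
 [ 74  78  81  81  81  80  79  78  77  78  78  77  73  63  56  57  67  74
   77  78  77  78]
 [ 72  74  77  80  81  81  80  78  79  78  76  77  77  75  67  58  56  62
   72  77  77  77]]
-88 [array([363.61, 327.21]), array([364.71, 329.22]), array([365.81, 331.25])]
-92 [array([362.58, 327.45]), array([363.49, 329.51]), array([364.4 , 331.58])]
-96 [array([361.53, 327.63]), array([362.24, 329.73]), array([362.96, 331.84])]
-100 [array([360.45, 327.76]), array([360.96, 329.88]), array([361.48, 332.01])]
-104 [array([359.36, 327.83]), array([359.67, 329.96]), array([359.99, 332.11])]
```

```bash
python3 - <<'E'
from h import *
show(); plan([553.2,187.4,160],-53.2,14)
E
```

```text
t 14.28 p [ 525.46 -301.58  150.35] phi -148.03 F [ 0.34  0.77 -1.47] M [-0.03  0.    0.06] w 44.98 j [-0.191  0.062 -0.04   0.    -1.469  0.749]
[28.6, -0.7, -20.2, np.float64(-6.77)]
[26.0, -0.7, -23.4, np.float64(-6.77)]
[23.1, -0.7, -26.3, np.float64(-6.77)]
[19.8, -0.7, -28.8, np.float64(-6.77)]
[16.3, -0.7, -31.0, np.float64(-6.77)]
[12.5, -0.7, -32.7, np.float64(-6.77)]
[8.5, -0.7, -33.9, np.float64(-6.77)]
[4.5, -0.7, -34.7, np.float64(-6.77)]
[0.4, -0.7, -35.0, np.float64(-6.77)]
[-3.8, -0.7, -34.8, np.float64(-6.77)]
[-7.8, -0.7, -34.1, np.float64(-6.77)]
[-11.8, -0.7, -32.9, np.float64(-6.77)]
[-15.6, -0.7, -31.3, np.float64(-6.77)]
[-19.2, -0.7, -29.2, np.float64(-6.77)]
```

>>> {"api": "move_arm", "payload": {"deltas": [[28.6,-0.7,-20.2,-6.8],[26,-0.7,-23.4,-6.8],[23.1,-0.7,-26.3,-6.8],[19.8,-0.7,-28.8,-6.8],[16.3,-0.7,-31,-6.8],[12.5,-0.7,-32.7,-6.8],[8.5,-0.7,-33.9,-6.8],[4.5,-0.7,-34.7,-6.8],[0.4,-0.7,-35,-6.8],[-3.8,-0.7,-34.8,-6.8],[-7.8,-0.7,-34.1,-6.8],[-11.8,-0.7,-32.9,-6.8]]}}

```text
time_s: 15.28
tool_pos: [0.5491, 0.1194, 0.1591]
orientation: [-0.421, 1.992, -1.991]
force: [0.7, 0.1, -0.9]
grip_width: 0.0449
```

>>> {"api": "move_arm", "payload": {"deltas": [[-15.6,-0.7,-31.3,-6.7],[-17,-0.7,-26.2,-6.5],[0,0,0,0],[0,0,0,0],[0,0,0,0],[0,0,0,0]]}}

```text
time_s: 15.78
tool_pos: [0.5528, 0.1829, 0.1603]
orientation: [-0.613, 1.855, -1.855]
force: [0.6, -0.0, -0.6]
grip_width: 0.0451
```

```bash
python3 - <<'E'
from h import *
show(); plan([553.2,187.4,155],-53.2,2)
E
```

```text
t 15.78 p [552.85 182.88 160.33] phi -53.45 F [ 0.62 -0.04 -0.57] M [-0.09  0.01 -0.02] w 45.13 j [ 0.664 -0.003 -0.088  0.    -1.486  1.545]
[-1.5, 2.7, -1.7, np.float64(-0.12)]
[-1.5, 2.7, -1.7, np.float64(-0.12)]
```

>>> {"api": "move_arm", "payload": {"deltas": [[-1.5,2.5,-1.7,-0.1],[-1.5,2.5,-1.7,-0.1],[0,0,0,0],[0,0,0,0],[0,0,0,0]]}}

```text
time_s: 16.2
tool_pos: [0.5532, 0.188, 0.1552]
orientation: [-0.616, 1.853, -1.853]
force: [1.2, -0.4, -1.4]
grip_width: 0.0449
```

```bash
python3 - <<'E'
from h import *
p,f,R=show(); plan([553.2,187.4,155],-53.2,1)
for n in("side","top"):
    im,d=env.read_camera(n); save(cv2.resize(im[220:300,215:295] if n=='top' else im[150:250,250:350],(600,600),interpolation=cv2.INTER_CUBIC),n+'9.png'); np.savez(n+'9.npz',im=im,d=d)
    for nm in("screw","collar"):
        for r in env.mark_of(nm,n):
            X=c2w(n,r["centre"])
            if X[2]>.1: print(n,nm,round(r["conf"],2),X.round(4))
E
```

```text
t 16.2 p [553.19 187.97 155.2 ] phi -53.21 F [ 1.17 -0.42 -1.41] M [-0.01 -0.01  0.  ] w 44.91 j [ 0.671  0.003 -0.091  0.    -1.477  1.542]
[0.3, 0.2, 0.5, np.float64(-0.01)]
side screw 0.63 [0.5833 0.1888 0.1666]
side collar 0.54 [0.5536 0.1909 0.15  ]
top screw 0.5 [0.5854 0.1912 0.1634]
top collar 0.41 [0.5521 0.1883 0.1527]
```

View pics/side9.png

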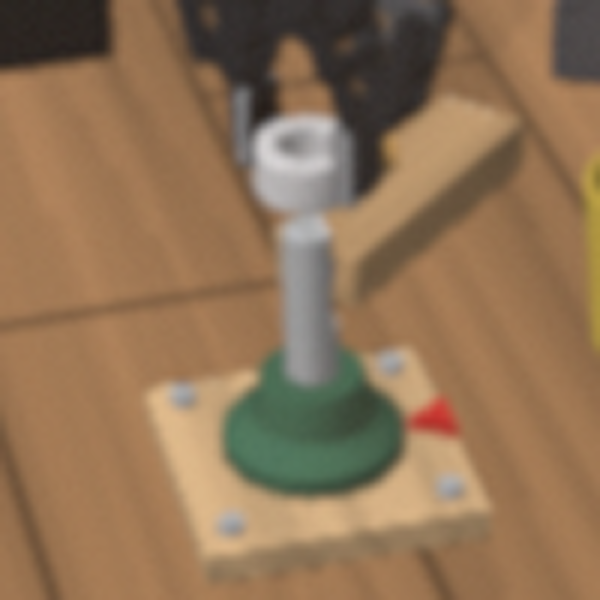

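View pics/top9.png

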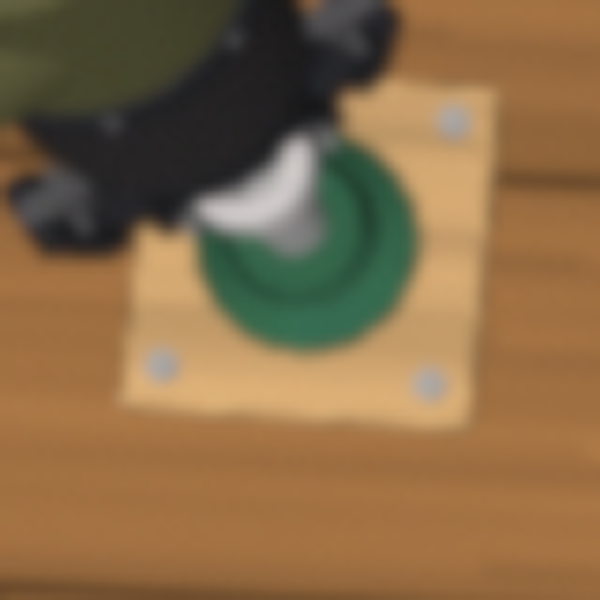

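The side crop shows the collar directly over the shaft end, (303,160) above (305,230), with the screw behind the right finger on the pointer's side. I'll lower it slowly.

>>> {"api": "move_arm", "payload": {"deltas": [[0.3,6,0.5,0],[0,6,0,0],[0,3,0,0],[0,2,0,0],[0,2,0,0],[0,2,0,0],[0,2,0,0],[0,0,0,0]]}}

```text
time_s: 17.17
tool_pos: [0.5531, 0.1876, 0.1317]
orientation: [-0.617, 1.853, -1.853]
force: [-0.4, 0.9, -1.7]
grip_width: 0.0451
```

```bash
python3 - <<'E'
from h import *
show()
E
```

```text
t 17.17 p [553.06 187.62 131.74] phi -53.2 F [-0.43  0.9  -1.68] M [-0.02 -0.02 -0.02] w 45.07 j [ 0.67   0.01  -0.127 -0.    -1.435  1.543]
```

>>> {"api": "move_arm", "payload": {"deltas": [[0,2,0,0],[0,2,0,0],[0,2,0,0],[0,1,0,0],[0,1,0,0],[0,0,0,0]]}}

```text
time_s: 17.67
tool_pos: [0.5531, 0.1876, 0.1239]
orientation: [-0.617, 1.853, -1.853]
force: [-1.0, -0.5, -2.3]
grip_width: 0.0447
```

```bash
python3 - <<'E'
from h import *
show()
E
```

```text
t 17.67 p [553.1  187.57 123.89] phi -53.2 F [-1.03 -0.51 -2.28] M [-0.05  0.01  0.01] w 44.68 j [ 0.67   0.013 -0.139 -0.    -1.42   1.543]
```

>>> {"api": "move_arm", "payload": {"deltas": [[0,2,0,0],[0,2,0,0],[0,2,0,0],[0,2,0,0],[0,1,0,0],[0,1.1,0,0],[0,0,0,0],[0,0,0,0],[0,0,0,0],[0,0,0,0]]}}

```text
time_s: 18.5
tool_pos: [0.5533, 0.1877, 0.1142]
orientation: [-0.616, 1.852, -1.853]
force: [-0.7, 0.7, -1.1]
grip_width: 0.0449
```

```bash
python3 - <<'E'
from h import *
p,f,R=show()
for n in("side","top"):
    im,d=env.read_camera(n); save(cv2.resize(im[235:275,230:270] if n=='top' else im[165:215,275:325],(600,600),interpolation=cv2.INTER_CUBIC),n+'10.png'); np.savez(n+'10.npz',im=im,d=d)
    for nm in("screw","collar"):
        for r in env.mark_of(nm,n):
            X=c2w(n,r["centre"])
            if X[2]>.08: print(n,nm,round(r["conf"],2),X.round(4))
    P=cloud(n,d); i=im.astype(int)
    rr=np.hypot(P[...,0]-.5532,P[...,1]-.1874)
    g=(i.min(-1)>120)&(np.ptp(i,axis=-1)<30)&(P[...,2]>.11)
    for a,b in((0,.009),(.013,.024)):
        q=P[(rr>=a)&(rr<b)&g][:,2]; print(n,a,len(q),np.percentile(q,[10,50,75,90]).round(4) if len(q) else 0)
E
```

```text
t 18.5 p [553.3  187.67 114.23] phi -53.2 F [-0.68  0.69 -1.11] M [ 0.03  0.06 -0.07] w 44.89 j [ 0.67   0.017 -0.152  0.    -1.402  1.543]
side screw 0.72 [0.5832 0.1838 0.1246]
side collar 0.6 [0.5552 0.1874 0.1116]
side 0 15 [0.1338 0.1356 0.1364 0.1373]
side 0.013 150 [0.1193 0.1331 0.1356 0.137 ]
top screw 0.5 [0.5862 0.1869 0.1244]
top collar 0.64 [0.5523 0.1849 0.1114]
top 0 0 0
top 0.013 80 [0.1249 0.1334 0.1354 0.1378]
```

View pics/side10.png

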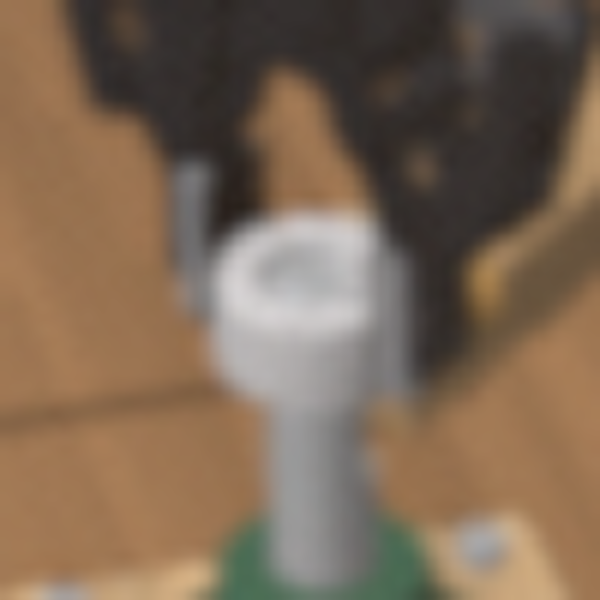

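View pics/top10.png

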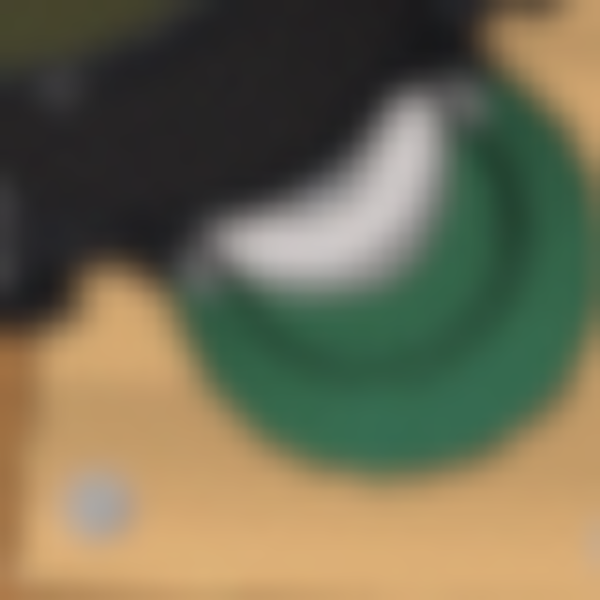

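>>> {"api": "move_arm", "payload": {"deltas": [[0,0.4,0,0],[0,0,0,0],[0,0,0,0],[0,0,0,0]]}}

```text
time_s: 19.13
tool_pos: [0.5532, 0.1876, 0.1137]
orientation: [-0.616, 1.852, -1.853]
force: [-0.3, -0.6, -1.5]
grip_width: 0.0449
```

```bash
python3 - <<'E'
from h import *
show()
acc=[]
for k in range(5):
    im,d=env.read_camera('side'); acc.append(d)
    show() if k in(0,4) else 0
d=np.median(acc,0); P=cloud('side',d); g=im.astype(int)
# per-pixel: top-face pixels via projected ellipses, for z=.135
K,R,t=cal('side')
def mask(r0,r1,z,a0=0,a1=360):
    m=np.zeros((480,640),bool); v,u=np.mgrid[160:220,270:330]
    ray=np.stack([(u-K[0,2])/K[0,0],(v-K[1,2])/K[1,1],np.ones_like(u,float)],-1)@R; c=-R.T@t
    s=(z-c[2])/ray[...,2]; X=c+ray*s[...,None]; dx=X[...,0]-.5533;dy=X[...,1]-.1875; rr=np.hypot(dx,dy);an=np.degrees(np.arctan2(dy,dx))%360
    m[160:220,270:330]=(rr>r0)&(rr<r1)&(an>a0)&(an<a1); return m
for nm,m in(('shaft end',mask(0,.008,.135)),('ring top front',mask(.0145,.021,.135,180,300))):
    q=P[m][:,2]; print(nm,m.sum(),q.mean().round(4),np.median(q).round(4),q.std().round(4))
D=np.load('side0.npz')['d']; q=cloud('side',D)[mask(0,.008,.135)][:,2]; print('shaft end at start',len(q),q.mean().round(4),np.median(q).round(4))
col=im[165:215,300:303].mean(1).mean(-1).round(0); print(col)
print('pred rows: front top/bot', [px('side',[.5533-.0,.1875-.023,z]).round(1) for z in(.135,.113)])
E
```

```text
t 19.13 p [553.21 187.63 113.69] phi -53.2 F [-0.32 -0.62 -1.54] M [0.02 0.03 0.04] w 44.89 j [ 0.67   0.017 -0.153  0.    -1.401  1.543]
t 19.18 p [553.22 187.65 113.7 ] phi -53.2 F [-0.01 -0.19 -1.04] M [-0.01  0.06  0.02] w 44.9 j [ 0.67   0.017 -0.153  0.    -1.401  1.543]
t 19.38 p [553.22 187.64 113.69] phi -53.2 F [-0.45  0.05 -0.28] M [ 0.01 -0.01 -0.01] w 44.96 j [ 0.67   0.017 -0.153  0.    -1.401  1.543]
shaft end 16 0.1349 0.1351 0.002
ring top front 16 0.1358 0.1355 0.0012
shaft end at start 16 0.1352 0.1349
[ 48.  47.  47.  45.  46.  50.  60.  76.  92.  99. 104. 108. 112. 115.
 117. 115. 115. 134. 170. 189. 185. 179. 178. 177. 179. 187. 199. 197.
 178. 165. 161. 160. 159. 154. 142. 137. 139. 139. 139. 140. 140. 141.
 142. 143. 141. 142. 143. 142. 133. 110.]
pred rows: front top/bot [array([304.2, 192. ]), array([304.3, 199.2])]
```

Depth and kinematics both put the collar flush, within about 0.5 mm. The screw direction is -1° to -3° against a pointer at about -1.2°. Handing in.

```bash
python3 - <<'E'
from h import *
print(env.job_done()); show()
E
```

```text
the job is handed in; nothing more can be done
None
the job is handed in; nothing more can be done
```

The collar is on the shaft with its top flush with the shaft's end and its screw over the flat, towards the red pointer. I handed the job in at about 19.4 s of the 54 s, with the collar still held in the fingers at 40 N.

**Turning the shaft:** I gripped the shaft end and felt the flat: the fingers closed to 19.3 mm at 20 N and 18.0–18.5 mm at higher grip. I then turned the shaft 54.3° clockwise and let go. A grip at right angles read 23.7 mm, the round part, and the top view showed the flat facing the pointer.

**Fitting the collar:** I pinched the collar twice on the bench to centre it, then lifted it. With the side camera I measured the screw's direction before going to the shaft. The collar slid down with no measurable contact force.

**Last checks:**
- **Height:** The arm's own position puts the collar's top flush to about 0.1 mm. The side depth picture puts it 0.4 to 0.9 mm above the shaft's end, which is about the size of that measurement's noise.
- **Screw direction:** The two cameras put the screw at -1.1° and -2.6°, against about -1.2° for the pointer.
- **Disagreement:** The grip on the flat read up to 1.5 mm below the stated 19.5 mm at higher grip. I took this as the fingers giving way.
- **Other things:** I did not touch anything else on the bench.

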